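# Start the valve tester and hold its test selector

### The arm

A 6-joint arm with a two-finger parallel gripper is mounted at the origin on the work surface. World frame = base frame: x ahead of the robot, y to its left, z up, the work surface at z = 0. Lengths are in mm, angles in rad, forces in N, time in s.
With the tool pointing down it reaches from about 350 to 875 mm from the base axis. Payload 4.2 kg.
Tool frame: the origin (TCP) lies midway between the tips of the shut fingers; the grasp point (between the pads) lies 19 mm behind it (arm.hold_point_z is the distance from the TCP to the grasp point, in mm); z points along the fingers, y is the line along which they close (so a half turn about z gives the same grasp; the last joint's range is limited). The gripper opens to 85 mm and grips with 20 to 120 N. Pads are 22 mm wide; open, the fingers measure 114 mm over their backs; the gripper's body (76 mm by 85 mm) begins 54 mm behind the grasp point. The pads swing forward as they close: fully open they stand 13 mm farther back than shut.
Start: joints at [-0.842, 0.385, 0.008, 0, -1.194, -0.259], TCP at [282.954, -557.258, 231.312] pointing down, gripper open.
Joint ranges: [-3.14, 3.14], [-1.21, 2.06], [-1.07, 1.41], [-3.16, 2.05], [-2.99, -0.16], [-3.1, 3.1]. Speed limits (rad/s): [2.79, 2.79, 3.14, 3.14, 3.14, 3.14].

### API

Orientations are given as a unit quaternion [x, y, z, w].
In Python, from bench import arm, vision gives the robot as it stands. The module is installed in compiled form; this text tells all that it offers.
- The arm moves only by the tool servo_tool, never from a script. Its argument "plan" is a list of rows, each a list of 7 numbers: the shift along the world's x, y, z each as a share of 300 mm, from -1 to 1, then the turn, a rotation vector about the world's x, y, z each as a share of 2 rad, from -1 to 1, then the opening, from 0 (shut) to 1 (fully open). A call has 1 to 20 rows; each row shifts and turns the commanded pose from where the row before left it; what a row does not reach is not made up. A row lasts 1/8 s, in which the tool goes at most 62.5 mm and 10.7 degrees, less where a joint would pass 70% of its speed; a pose out of reach is approached as far as the arm can. A call with a number of a shift or a turn outside -1 to 1 is refused whole. A call with a gripper value outside its range is refused whole. The fingers move at their own pace and stop on an object; the grip force is fixed at half the most. Time passes only in rows, so rows that do not move let the fingers close. It gives the time, the measured TCP pose, the force, the opening and the grip force at its end, in the units of the state.
- arm.read_state(): the state, without advancing time (a new reading comes with each control period).
- vision.get_image(name): name is "side" or "top" or "wrist"; returns a dict with "image" (384x512x3 uint8, red, green, blue), "z_map" (384x512 float32, mm along the optical axis (not along the pixel's ray), 0 where there is no reading), "K" (3x3 intrinsics, pixels), "world_to_cam" (4x4, takes a point from world to camera coordinates); the wrist camera has in their place "mount" (4x4, takes a point from camera to tool coordinates, whose origin is the TCP and whose axes are the flange's). Camera axes: x right, y down, z forward; pixel columns grow to the right and rows downward; lengths in mm; the calibration is good to about 2 mm. A picture is of the moment at which its call begins: read the wrist's pose just before it.
- arm.job_done(): hands the job in; it is judged then, once.
The state is a dict: "clock": time; "joints": joint angles; "joint_vel": joint speeds; "joint_efforts": joint torques, N m; "position": TCP position; "ee_rot": TCP orientation; "contact_force": force on the tool from outside, world axes, zero at the start; "wrist_torque": the same for the moment, N m; "gripper_width": finger opening in mm; "grasp_force": force on a finger pad.
Only numpy, scipy, OpenCV 4.12 (cv2) and the standard library are available. Lean on these libraries where they do the work, as an engineer would, in place of code of your own. Each camera call takes 0.05 s, during which the arm holds its last target. There are 200 camera calls.

### The job

Run the check on the spare valve: on the grey key block press the blue key, then the yellow, then the green, right down and one at a time, and leave the red key alone. Then turn the tester's red spring-return tab clockwise past the one-dot and two-dot notches to the three-dot notch and keep holding it there with the gripper's fingers against its spring: you finish while still holding it. Leave the loose parts lying about where they are.

Things in the scene. Friction and masses are not known exactly. Their poses are not given: they have to be found in the camera images.
- tester: Green valve tester: flat housing 240 x 220 mm, deck 60 mm above the bench, fixed. Origin: centre of underside; x to its rear, y to its left, z up. On the deck's rear strip (x over +72 mm) stand a clamp with a small aluminium solenoid valve (y -100 to +2 mm, top 106 mm above the bench) and a loose bearing. In front of them is the selector.
- selector_axis (a point): On the selector's vertical axis at deck level (60 mm above the bench), 5 mm in front of the tester's centre, axes as the tester's. A spring turns the selector back to 0 from anywhere (no notch keeps it): 0.22 N m at rest rising to 0.46 N m at the third notch, +-0.12 N m over the notches, so 2 to 10 N on the tab.
- selector_turn (a joint): Angle of the spring-return selector, a black toothed disc (88 mm across, top 10 mm above the deck) with a red tab. 0 = rest, tab at the white bar on the deck; grows clockwise from above. Notches are felt at 0.436, 0.873, 1.309 rad, marked 100 mm from the axis by one white, two white, three yellow dots (each group centred on its notch line). Hard stop at 1.62.
- tab (a point): Red tab on the selector disc, to push or grip: 52 mm long radially (34 to 86 mm from the axis), 14 mm thick, top 116 mm and underside 70 mm above the bench. This point: mid thickness, 60 mm from the axis, 15 mm under its top. x radially outward, y across, z up. At rest it points 37 deg from the tester's -x towards -y, at notch three 38 deg from -x towards +y.
- keypad: Grey key block 190 x 150 mm, 40 mm high, fixed to the bench. Origin: centre of its underside. Four round keys stand on it in a 2 x 2 square of 64 mm pitch (at x = -56 and +8 mm, y = -32 and +32 mm), in any order of colours; a loose pulley lies on its rear strip.
- key_blue (a joint): Travel of the blue spring key: 0 up, 0.006 m fully down, springs back when let go; starts at 1.5 N, 5 N holds it fully down. It counts as pressed from 4 mm.
- key_blue_top (a point): Centre of the top face of the blue round key cap, 30 mm across, 62 mm above the bench when up; it stands 10 mm above its black collar (46 mm across), z up.
- key_yellow (a joint): Travel of the yellow spring key: 0 up, 0.006 m fully down, springs back when let go; starts at 1.5 N, 5 N holds it fully down. It counts as pressed from 4 mm.
- key_yellow_top (a point): Centre of the top face of the yellow round key cap, 30 mm across, 62 mm above the bench when up; it stands 10 mm above its black collar (46 mm across), z up.
- key_green (a joint): Travel of the green spring key: 0 up, 0.006 m fully down, springs back when let go; starts at 1.5 N, 5 N holds it fully down. It counts as pressed from 4 mm.
- key_green_top (a point): Centre of the top face of the green round key cap, 30 mm across, 62 mm above the bench when up; it stands 10 mm above its black collar (46 mm across), z up.
- key_red (a joint): Travel of the red spring key: 0 up, 0.006 m fully down, springs back when let go; starts at 1.5 N, 5 N holds it fully down. It counts as pressed from 4 mm.
- key_red_top (a point): Centre of the top face of the red round key cap, 30 mm across, 62 mm above the bench when up; it stands 10 mm above its black collar (46 mm across), z up.
- fitting: Loose steel hose fitting standing on the bench between the two units, 30 mm across, 45 mm high. Origin: centre of its underside.
- bearing: Loose steel bearing ring, 40 mm across, 12 mm high, lying on the rear left of the tester's deck. Origin: centre of its underside.
- pulley: Loose dark steel pulley, 38 mm across, 16 mm high, lying on the rear strip of the key block. Origin: centre of its underside.
- wrench: Loose steel wrench lying flat on the bench at the back left. Origin: underside, about mid length; x along the tool.
- red_bin: Loose red parts bin with hardware in it, 160 x 105 x 70 mm high, on the robot's right. Origin: centre of its underside.
- blue_bin: Loose blue parts bin with hardware in it, 160 x 105 x 70 mm high, on the robot's left. Origin: centre of its underside.
- oil_bottle: Loose orange oil bottle, 60 mm across, 160 mm high, at the back of the bench. Origin: centre of its underside.
- selector: The turning selector (black disc and red tab in one). Origin: on its axis at deck level; x radially outward along the tab, z up.

How it is judged:
By the outcome, as a careful person would: the job done as asked, in the order asked, and still so for the second after the job is handed in, while the arm keeps its last pose, push and grip.
It also fails if it takes over 58 s, if anything falls off the work surface, if the arm or the gripper's body presses on something with over 40 N, if the wrist force passes 120 N, or if a joint passes its speed limit or range.

## Working session

There is one attempt and no reset: what is moved stays moved. The work goes in short steps, Python scripts to look and compute and a tool call to move; the robot and the scene stay as the last step left them, time stands still between calls to the robot, and variables do not carry over. Pictures are saved under pics/ and viewed, at most 10 in all, crops included, and the job is handed in when it is done.

Besides the shell and the picture viewer there is one more tool, called in YAML: its name, and indented under it one key for each argument. servo_tool: Moves the arm, as the interface text tells. Its arguments: {"type":"object","properties":{"plan":{"type":"array"}},"required":["plan"]}

```bash
mkdir -p pics
cat > h.py <<'E'
import numpy as np, cv2, pickle
from bench import arm, vision
def snap(n,f):
    s=arm.read_state(); d=vision.get_image(n); d['state']=s
    pickle.dump(d,open(f'{f}.pkl','wb')); return d
def load(f): return pickle.load(open(f'{f}.pkl','rb'))
def deproj(d,u,v,z=None):
    if z is None: z=np.median([x for x in d['z_map'][int(v)-1:int(v)+2,int(u)-1:int(u)+2].ravel() if x>0])
    c=np.linalg.inv(d['K'])@[u,v,1]*z
    return (np.linalg.inv(d['world_to_cam'])@[*c,1])[:3]
E
python3 - <<'E'
from h import *
for n in('top','side'):
    d=snap(n,n); cv2.imwrite(f'pics/{n}.png',cv2.resize(d['image'][:,:,::-1],(800,600),interpolation=cv2.INTER_CUBIC))
    print(n,d['K'].tolist(),np.linalg.inv(d['world_to_cam']).round(3).tolist())
print(arm.read_state())
E
```

```text
top [[366.86132593519767, 0.0, 247.1014970446319], [0.0, 366.86132593519767, 188.02349038848897], [0.0, 0.0, 1.0]] [[-0.025, -0.996, 0.085, 518.812], [-1.0, 0.025, 0.001, 6.787], [-0.003, -0.085, -0.996, 1400.067], [0.0, 0.0, 0.0, 1.0]]
side [[391.68119200491225, 0.0, 255.20947341687068], [0.0, 391.68119200491225, 192.53464767461497], [0.0, 0.0, 1.0]] [[0.997, -0.023, 0.074, 520.875], [-0.075, -0.526, 0.847, -962.703], [0.019, -0.85, -0.526, 687.215], [0.0, 0.0, 0.0, 1.0]]
{'clock': 0.1, 'joints': array([-8.42381082e-01,  3.85486099e-01,  6.77014955e-03, -4.55004255e-04,
       -1.19400307e+00, -2.58610848e-01]), 'joint_vel': array([-5.52538451e-06, -2.31008379e-03,  2.78038699e-03,  7.88706301e-04,
       -2.51134462e-04, -3.08260768e-04]), 'joint_efforts': array([-5.57414623e-04, -3.93321562e+01,  1.88929009e+01,  4.19794187e+00,
       -2.57846725e-03, -2.77926162e-06]), 'position': array([ 282.73541046, -556.80713215,  230.327116  ]), 'ee_rot': array([-2.32666151e-01,  9.72556165e-01,  9.46809123e-04, -2.69183356e-04]), 'contact_force': array([-0.16602028, -0.54356471,  0.27431349]), 'wrist_torque': array([-0.04755229,  0.00079179, -0.00114163]), 'grasp_force': 0.0, 'gripper_width': 85.05558667163999}
```

View pics/top.png

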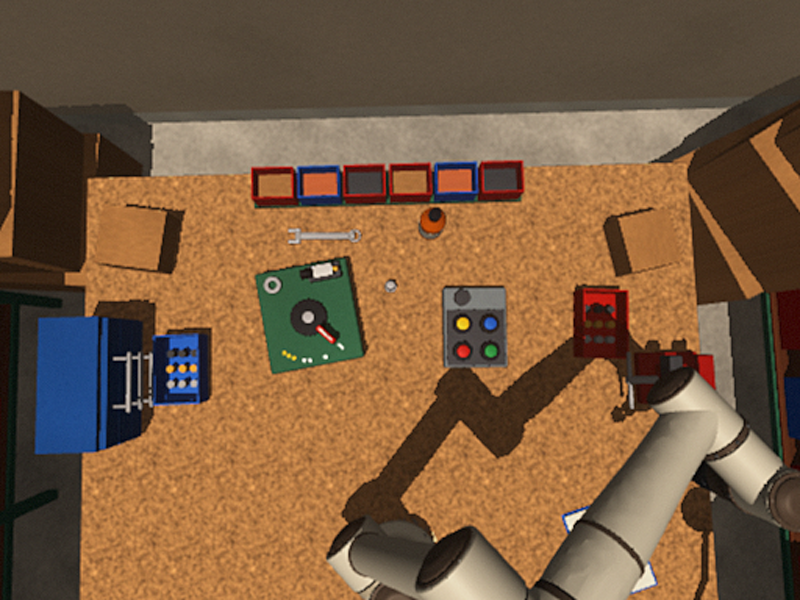

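View pics/side.png

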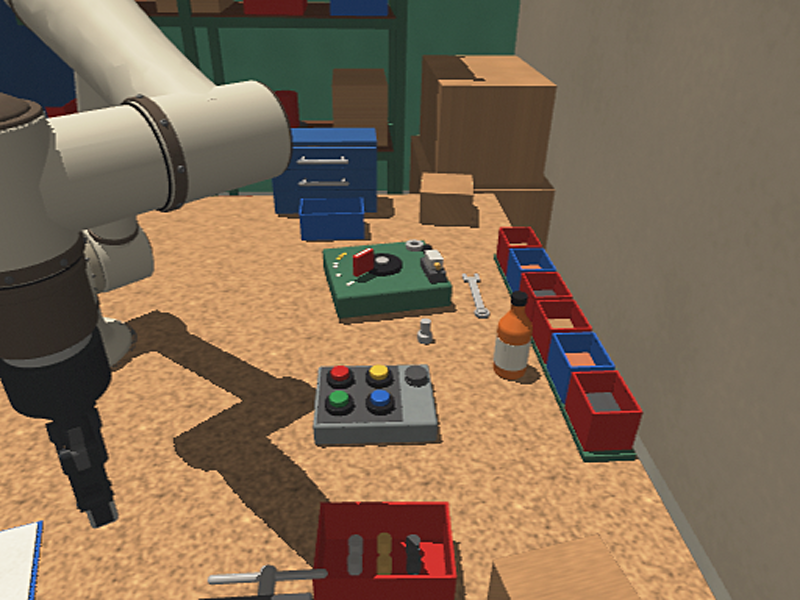

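The top picture shows yellow (462,324), blue (490,324), red (463,351) and green (490,351), with the selector centre near (309,317) and the tab pointing to (335,340). The side picture shows the same key layout, with the tab at (363,262). Next I'll measure the keys and enlarge the tester.

Run:
```python
from h import *
T=load('top');S=load('side')
seeds={'yellow':((462,324),(379,371)),'blue':((490,324),(379,399)),'red':((463,351),(340,373)),'green':((490,351),(339,399))}
def blob(d,uv,name):
    u,v=[int(x*.64) for x in uv]; hsv=cv2.cvtColor(d['image'],cv2.COLOR_RGB2HSV).astype(int)
    h,s,val=hsv[...,0],hsv[...,1],hsv[...,2]
    h0=h[v,u]; dh=np.abs((h-h0+90)%180-90)
    m=((dh<10)&(s>120)&(val>50)).astype(np.uint8)
    n,l=cv2.connectedComponents(m); k=l[v,u]; ys,xs=np.where(l==k)
    return xs.mean(),ys.mean(),len(xs)
P=lambda d:d['K']@d['world_to_cam'][:3]
for n,(a,b) in seeds.items():
    A=blob(T,a,n);B=blob(S,b,n)
    X=cv2.triangulatePoints(P(T),P(S),np.array(A[:2]),np.array(B[:2])).ravel();X=X[:3]/X[3]
    print(n,np.round(A,1),np.round(B,1),'tri',X.round(1),'depth',deproj(T,*A[:2]).round(1),deproj(S,*B[:2]).round(1))
c=T['image'][160:245,158:242,::-1]; cv2.imwrite('pics/topc.png',cv2.resize(c,None,fx=7,fy=7,interpolation=cv2.INTER_CUBIC))
c=S['image'][145:210,200:295,::-1]; cv2.imwrite('pics/sidec.png',cv2.resize(c,None,fx=8,fy=8,interpolation=cv2.INTER_CUBIC))
```

```text
yellow [295.8 206.7  64. ] [  263.3   249.2 20623. ] tri [ 590.1 -175.7   23.9] depth [ 559.9 -167.8   60.5] [ 611.6 -194.    38.9]
blue [313.2 206.5  57. ] [242.7 254.3 107. ] tri [ 558.1 -231.9   57.1] depth [ 559.  -231.2   61.3] [ 556.9 -237.2   61.7]
red [296.  224.2  65. ] [217.1 238.3 100. ] tri [ 495.4 -166.7   57.1] depth [ 496.5 -166.1   62. ] [ 494.8 -173.8   62.7]
green [313.6 224.3  57. ] [216.6 254.7 103. ] tri [ 494.1 -230.8   57.5] depth [ 494.5 -230.2   60.4] [ 494.  -235.1   61.2]
```

View pics/topc.png

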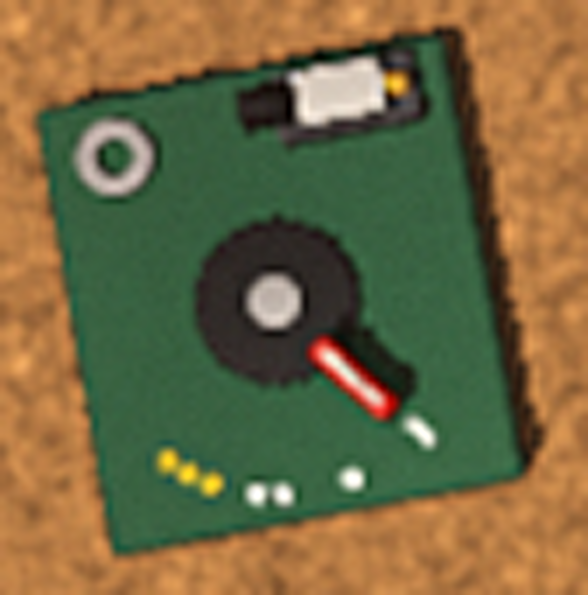

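View pics/sidec.png

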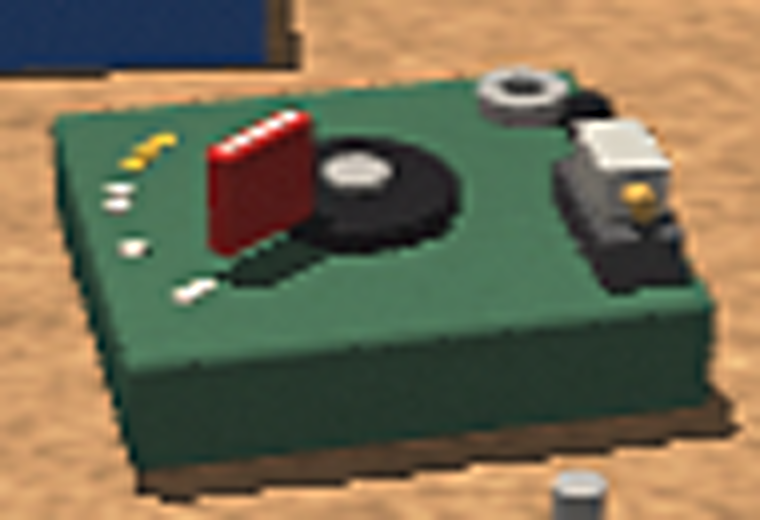

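The top crop shows the hub at (275,301), tab ends at (318,346) and (390,410), the bar at (420,431), dot groups at (352,478), (270,493) and (189,473), and deck corners at (42,115), (445,35), (522,470) and (117,552). The side crop shows the hub at (357,170), the three-dot centre at (148,152) and the bar at (196,290).

```bash
cat >> h.py <<'E'
def onplane(d,u,v,z):
    M=np.linalg.inv(d['world_to_cam']); r=M[:3,:3]@np.linalg.inv(d['K'])@[u,v,1]; o=M[:3,3]
    return o+r*(z-o[2])/r[2]
E
python3 - <<'E'
from h import *
T=load('top');S=load('side')
t=lambda x,y:((x+.5)/7-.5+158,(y+.5)/7-.5+160); s=lambda x,y:((x+.5)/8-.5+200,(y+.5)/8-.5+145)
P=lambda d:d['K']@d['world_to_cam'][:3]
def tri(a,b):
    X=cv2.triangulatePoints(P(T),P(S),np.array(t(*a)),np.array(s(*b))).ravel(); return X[:3]/X[3]
h=onplane(T,*t(275,301),74)
print('hub top plane',h,'tri',tri((275,301),(357,170)),'depth',deproj(T,*t(275,301)),deproj(S,*s(357,170)))
for n,a,b in (('bar',(420,431),(196,290)),('d1',(352,478),(133,247)),('d2',(270,493),(117,197)),('d3',(189,473),(148,152))):
    p=onplane(T,*t(*a),60); q=tri(a,b);v=p-h
    print(n,p.round(1),'tri',q.round(1),'r',np.hypot(*v[:2]).round(1),'ang',np.degrees(np.arctan2(v[1],v[0])).round(1), 'side',onplane(S,*s(*b),60).round(1))
for a in((42,115),(445,35),(522,470),(117,552)): print('corner',onplane(T,*t(*a),60).round(1))
for a in((318,346),(390,410)):
    p=onplane(T,*t(*a),116);v=p-h; print('tab',p.round(1),deproj(T,*t(*a)).round(1),np.hypot(*v[:2]),np.degrees(np.arctan2(v[1],v[0])))
E
```

```text
hub top plane [583.41835611 191.01694514  74.        ] tri [582.73561598 190.73109263  76.13403145] depth [583.28532712 190.637602    76.73046899] [582.4951379  195.77306246  73.44701529]
bar [514.6 118.5  60. ] tri [514.6 118.3  62. ] r 100.0 ang -133.5 side [514.6 121.8  60. ]
d1 [491.2 154.2  60. ] tri [490.2 154.   62.2] r 99.3 ang -158.2 side [489.2 157.8  60. ]
d2 [484.5 196.9  60. ] tri [483.4 196.5  62.4] r 99.1 ang 176.6 side [482.2 201.   60. ]
d3 [495.9 238.8  60. ] tri [495.4 238.6  61.3] r 99.7 ang 151.4 side [494.9 241.1  60. ]
corner [685.  314.1  60. ]
corner [722.  101.5  60. ]
corner [493.1  65.9  60. ]
corner [456.1 276.6  60. ]
tab [558.3 164.  116. ] [558.4 164.3 113.3] 36.859258805308016 -132.86241536603688
tab [525.6 128.6 116. ] [525.6 128.6 116.1] 85.1087841666092 -132.80922423427413
```

The axis is at (583.3,191). The rest tab angle is −133.2° and notch three is at 151.6°, a difference of 75.2° as expected. Heights and radii agree with the given sizes. Now I'll move over the blue key with the fingers shut.

servo_tool:
  plan:
    - [0.092, 0.108, -0.02, 0, 0, 0, 0]
    - [0.092, 0.108, -0.04, 0, 0, 0, 0]
    - [0.092, 0.108, -0.04, 0, 0, 0, 0]
    - [0.092, 0.108, -0.04, 0, 0, 0, 0]
    - [0.092, 0.108, -0.04, 0, 0, 0, 0]
    - [0.092, 0.108, -0.04, 0, 0, 0, 0]
    - [0.092, 0.108, -0.04, 0, 0, 0, 0]
    - [0.092, 0.108, -0.04, 0, 0, 0, 0]
    - [0.092, 0.108, -0.04, 0, 0, 0, 0]
    - [0.092, 0.108, -0.04, 0, 0, 0, 0]
    - [0, 0, 0, 0, 0, 0, 0]
    - [0, 0, 0, 0, 0, 0, 0]

```text
clock: 1.6
position: [558.5, -233.3, 117.0]
ee_rot: [-0.233, 0.973, 0.0, -0.001]
contact_force: [0.5, -0.6, 0.1]
gripper_width: -0.0
grasp_force: 0.0
```

servo_tool:
  plan:
    - [0, 0.004, -0.06, 0, 0, 0, 0]
    - [0, 0, -0.06, 0, 0, 0, 0]
    - [0, 0, -0.04, 0, 0, 0, 0]
    - [0, 0, -0.02, 0, 0, 0, 0]
    - [0, 0, -0.01, 0, 0, 0, 0]
    - [0, 0, 0, 0, 0, 0, 0]

```text
clock: 2.35
position: [558.9, -232.4, 60.9]
ee_rot: [-0.233, 0.973, -0.0, 0.0]
contact_force: [-1.8, -0.2, 2.1]
gripper_width: -0.2
grasp_force: 1.0
```

Run:
```python
from h import *
d=snap('side','s2'); c=d['image'][210:300,180:300,::-1]; cv2.imwrite('pics/s2.png',cv2.resize(c,None,fx=6,fy=6,interpolation=cv2.INTER_CUBIC))
```

```text
(no output)
```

View pics/s2.png

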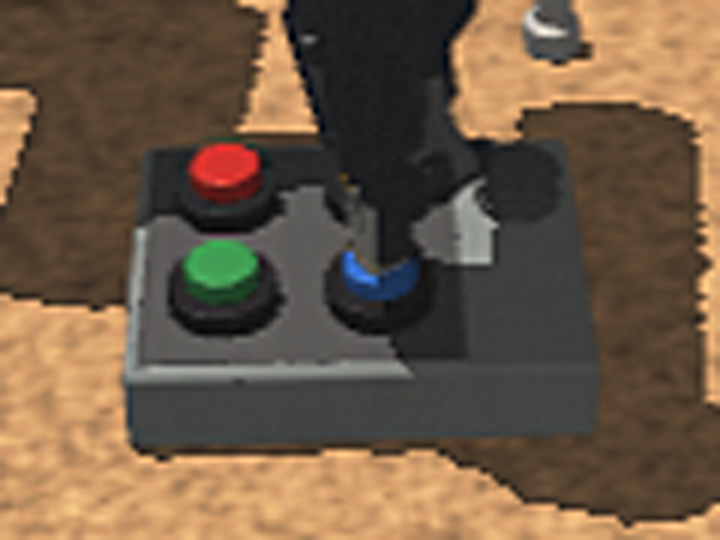

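The crop shows the fingertips on the middle of the blue cap, around (380,265), touching at 2 N. Next I'll press it right down.

servo_tool:
  plan:
    - [0, 0, -0.01, 0, 0, 0, 0]
    - [0, 0, -0.008, 0, 0, 0, 0]
    - [0, 0, 0, 0, 0, 0, 0]
    - [0, 0, 0, 0, 0, 0, 0]

```text
clock: 2.9
position: [559.4, -232.3, 56.1]
ee_rot: [-0.233, 0.972, -0.0, 0.0]
contact_force: [-2.9, -0.4, 7.0]
gripper_width: 0.0
grasp_force: 3.7
```

Blue is fully down at 56.1 mm and 7 N. On to yellow.

servo_tool:
  plan:
    - [0, 0, 0.1, 0, 0, 0, 0]
    - [0, 0, 0, 0, 0, 0, 0]
    - [0, 0.107, 0, 0, 0, 0, 0]
    - [0.003, 0.107, 0, 0, 0, 0, 0]
    - [0, 0, 0, 0, 0, 0, 0]
    - [0, 0, -0.05, 0, 0, 0, 0]
    - [0, 0, -0.03, 0, 0, 0, 0]
    - [0, 0, -0.012, 0, 0, 0, 0]
    - [0, 0, -0.008, 0, 0, 0, 0]
    - [0, 0, 0, 0, 0, 0, 0]
    - [0, 0, 0, 0, 0, 0, 0]

```text
clock: 4.28
position: [559.1, -168.3, 56.0]
ee_rot: [-0.233, 0.973, 0.0, -0.001]
contact_force: [-4.7, 1.9, 9.7]
gripper_width: 0.5
grasp_force: 4.7
```

Yellow is fully down. On to green.

servo_tool:
  plan:
    - [0, 0, 0.1, 0, 0, 0, 0]
    - [0, 0, 0, 0, 0, 0, 0]
    - [-0.072, -0.07, 0, 0, 0, 0, 0]
    - [-0.072, -0.07, 0, 0, 0, 0, 0]
    - [-0.072, -0.07, 0, 0, 0, 0, 0]
    - [0, 0, 0, 0, 0, 0, 0]
    - [0, 0, -0.05, 0, 0, 0, 0]
    - [0, 0, -0.03, 0, 0, 0, 0]
    - [0, 0, -0.012, 0, 0, 0, 0]
    - [0, 0, -0.008, 0, 0, 0, 0]
    - [0, 0, 0, 0, 0, 0, 0]
    - [0, 0, 0, 0, 0, 0, 0]

```text
clock: 5.78
position: [495.0, -230.4, 56.0]
ee_rot: [-0.233, 0.972, 0.0, -0.0]
contact_force: [-3.1, 2.5, 8.3]
gripper_width: -0.1
grasp_force: 4.8
```

servo_tool:
  plan:
    - [0, 0, 0.1, 0, 0, 0, 0]
    - [0, 0, 0.15, 0, 0, 0, 0]
    - [0, 0, 0.15, 0, 0, 0, 0]
    - [0.016, 0.126, 0, 0, 0, 0.0173, 0.7]
    - [0.016, 0.126, 0, 0, 0, 0.0173, 0.7]
    - [0.016, 0.126, 0, 0, 0, 0.0173, 0.7]
    - [0.016, 0.126, 0, 0, 0, 0.0173, 0.7]
    - [0.016, 0.126, 0, 0, 0, 0.0173, 0.7]
    - [0.016, 0.126, 0, 0, 0, 0.0173, 0.7]
    - [0.016, 0.126, 0, 0, 0, 0.0173, 0.7]
    - [0.016, 0.126, 0, 0, 0, 0.0173, 0.7]
    - [0.016, 0.126, 0, 0, 0, 0.0173, 0.7]
    - [0.016, 0.126, 0, 0, 0, 0.0173, 0.7]
    - [0, 0, 0, 0, 0, 0, 0.7]
    - [0, 0, 0, 0, 0, 0, 0.7]

```text
clock: 7.65
position: [542.7, 147.2, 174.4]
ee_rot: [-0.397, 0.918, 0.0, -0.0]
contact_force: [-0.3, 0.0, 0.2]
gripper_width: 60.1
grasp_force: 0.0
```

Run:
```python
from h import *
from scipy.spatial.transform import Rotation as R
d=snap('wrist','w1'); s=d['state']; cv2.imwrite('pics/w1.png',d['image'][:,:,::-1])
print(s['position'],s['ee_rot'],s['joints'],s['gripper_width'])
M=np.eye(4);M[:3,:3]=R.from_quat(s['ee_rot']).as_matrix();M[:3,3]=s['position'];W=M@d['mount']
print(d['mount'].round(3).tolist(),d['K'].tolist())
d['world_to_cam']=np.linalg.inv(W);pickle.dump(d,open('w1.pkl','wb'))
# red tab-top pixels
m=(d['image'][...,0]>90)&(d['image'][...,1]<70)&(d['image'][...,2]<70)&(d['z_map']>0)
ys,xs=np.where(m); P=np.array([deproj(d,x,y,d['z_map'][y,x]) for x,y in zip(xs,ys)])
t=P[P[:,2]>110]; print(len(P),len(t))
if len(t): print(t.mean(0),t.min(0),t.max(0)); u=np.linalg.svd(t[:,:2]-t[:,:2].mean(0),full_matrices=False)[2][0]; print(np.degrees(np.arctan2(*u[::-1])))
```

```text
[542.67314176 147.17825649 174.43372642] [-3.96830738e-01  9.17891672e-01  1.91314639e-05 -4.94451495e-04] [ 5.52912790e-01  3.27289771e-01 -2.30743484e-01 -2.12774334e-04
 -1.01373611e+00 -1.30747344e+00] 60.13247270721374
[[-0.001, -0.953, -0.302, 77.659], [1.0, -0.001, -0.0, 0.086], [0.0, -0.302, 0.953, -141.407], [0.0, 0.0, 0.0, 1.0]] [[300.88633330127755, 0.0, 251.1846352924567], [0.0, 300.88633330127755, 194.64862292023045], [0.0, 0.0, 1.0]]
2242 721
[540.706983   146.29100538 114.24638627] [519.95419774 125.53790771 110.21477241] [561.83471897 168.22413532 116.36829845]
47.5326346545084
```

View pics/w1.png

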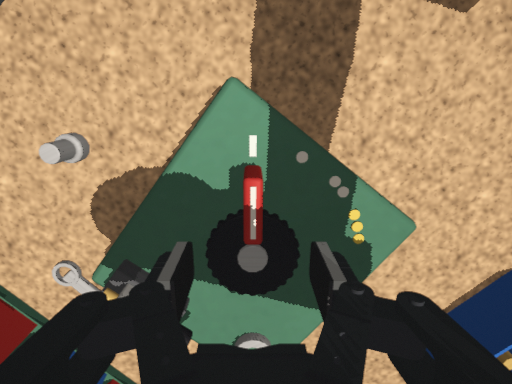

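The wrist view shows the tab at (253,205) upright and centred between the open fingers, in line with the hub at (253,258). Next I'll lower and grip.

servo_tool:
  plan:
    - [0, 0, -0.1, 0, 0, 0, 0.7]
    - [0, 0, -0.1, 0, 0, 0, 0.7]
    - [0, 0, -0.1, 0, 0, 0, 0.7]
    - [0, 0, 0, 0, 0, 0, 0.7]
    - [0, 0, 0, 0, 0, 0, 0]
    - [0, 0, 0, 0, 0, 0, 0]
    - [0, 0, 0, 0, 0, 0, 0]
    - [0, 0, 0, 0, 0, 0, 0]
    - [0, 0, 0, 0, 0, 0, 0]
    - [0, 0, 0, 0, 0, 0, 0]

```text
clock: 8.95
position: [542.7, 148.4, 86.6]
ee_rot: [-0.397, 0.918, 0.001, 0.001]
contact_force: [-4.9, 4.7, 5.7]
gripper_width: 13.1
grasp_force: 58.8
```

Run:
```python
import numpy as np
c=np.array([583.3,191]);r=60
a=np.radians(-133.2-np.arange(0,80,5)); p=c+r*np.c_[np.cos(a),np.sin(a)]
print((np.diff(p,axis=0)/300).round(4).tolist(), p[-1], np.radians(5)/2)
```

```text
[[-0.0122, 0.0125], [-0.0111, 0.0135], [-0.0098, 0.0144], [-0.0085, 0.0152], [-0.0072, 0.0159], [-0.0058, 0.0165], [-0.0043, 0.0169], [-0.0028, 0.0172], [-0.0013, 0.0174], [0.0002, 0.0174], [0.0017, 0.0174], [0.0032, 0.0171], [0.0047, 0.0168], [0.0062, 0.0163], [0.0076, 0.0157]] [530.42179288 219.35304589] 0.04363323129985824
```

Gripped at 13 mm and 59 N. I'll turn the first 40° clockwise.

servo_tool:
  plan:
    - [-0.0122, 0.0125, 0, 0, 0, -0.0436, 0]
    - [-0.0111, 0.0135, 0, 0, 0, -0.0436, 0]
    - [-0.0098, 0.0144, 0, 0, 0, -0.0436, 0]
    - [-0.0085, 0.0152, 0, 0, 0, -0.0436, 0]
    - [-0.0072, 0.0159, 0, 0, 0, -0.0436, 0]
    - [-0.0058, 0.0165, 0, 0, 0, -0.0436, 0]
    - [-0.0043, 0.0169, 0, 0, 0, -0.0436, 0]
    - [-0.0028, 0.0172, 0, 0, 0, -0.0436, 0]
    - [0, 0, 0, 0, 0, 0, 0]

```text
clock: 10.07
position: [524.5, 184.2, 86.6]
ee_rot: [-0.06, 0.998, 0.0, 0.0]
contact_force: [-3.2, -0.1, 6.0]
gripper_width: 13.2
grasp_force: 59.2
```

servo_tool:
  plan:
    - [-0.0013, 0.0174, 0, 0, 0, -0.0436, 0]
    - [0.0002, 0.0174, 0, 0, 0, -0.0436, 0]
    - [0.0017, 0.0174, 0, 0, 0, -0.0436, 0]
    - [0.0032, 0.0171, 0, 0, 0, -0.0436, 0]
    - [0.0047, 0.0168, 0, 0, 0, -0.0436, 0]
    - [0.0062, 0.0163, 0, 0, 0, -0.0436, 0]
    - [0.0076, 0.0157, 0, 0, 0, -0.0436, 0]
    - [0, 0, 0, 0, 0, 0, 0]
    - [0, 0, 0, 0, 0, 0, 0]
    - [0, 0, 0, 0, 0, 0, 0]

```text
clock: 11.32
position: [530.8, 219.2, 86.6]
ee_rot: [0.242, 0.97, -0.0, 0.0]
contact_force: [-5.6, -0.2, 6.9]
gripper_width: 12.9
grasp_force: 59.2
```

Run:
```python
from h import *
s=arm.read_state(); print(s['position'],s['ee_rot'],s['joints'],s['contact_force'],s['wrist_torque'])
v=s['position'][:2]-[583.3,191]; print(np.degrees(np.arctan2(v[1],v[0])),np.hypot(*v), 'tool x ang',np.degrees(2*np.arctan2(s['ee_rot'][1],s['ee_rot'][0])))
from scipy.spatial.transform import Rotation as R
d=snap('wrist','w2');M=np.eye(4);M[:3,:3]=R.from_quat(s['ee_rot']).as_matrix();M[:3,3]=s['position'];d['world_to_cam']=np.linalg.inv(M@d['mount'])
pickle.dump(d,open('w2.pkl','wb'))
cv2.imwrite('pics/w2.png',cv2.resize(d['image'][60:320,130:390,::-1],(600,600),interpolation=cv2.INTER_CUBIC))
snap('side','s3')
```

```text
[530.83146245 219.2137442   86.56181051] [ 2.42289213e-01  9.70204069e-01 -2.64566339e-05  4.04016725e-05] [ 6.73649571e-01  4.43139612e-01 -3.04189344e-01  1.31331478e-04
 -8.23460365e-01 -2.73398451e+00] [-5.63536349 -0.23336169  6.85004052] [-0.07720854  1.27312441  0.2968807 ]
151.73188481916924 59.57317176146187 tool x ang 151.95661783926553
```

View pics/w2.png

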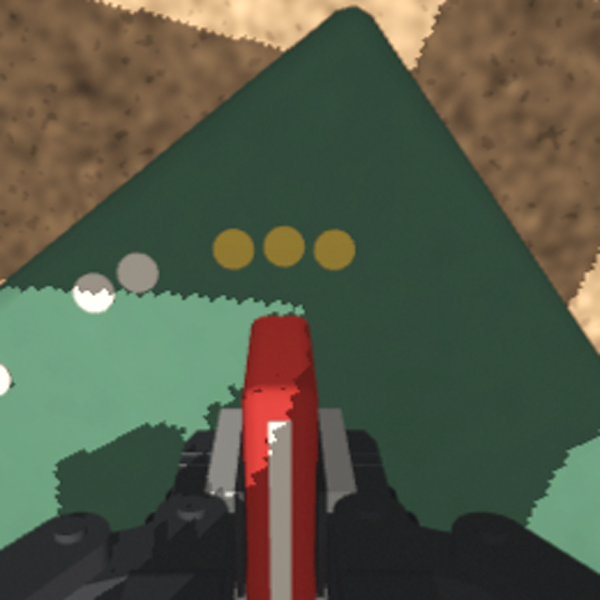

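The tab is gripped and points at the three yellow dots, centred at (284,247), with the tab's midline at x≈280. That is about 0.5° short, so I'll nudge it that much.

servo_tool:
  plan:
    - [0.001, 0.0018, 0, 0, 0, -0.005, 0]
    - [0, 0, 0, 0, 0, 0, 0]
    - [0, 0, 0, 0, 0, 0, 0]
    - [0, 0, 0, 0, 0, 0, 0]

```text
clock: 11.92
position: [531.1, 219.8, 86.6]
ee_rot: [0.247, 0.969, -0.0, 0.0]
contact_force: [-4.2, 0.3, 6.5]
gripper_width: 12.9
grasp_force: 59.2
```

Run:
```python
from h import *
s=arm.read_state(); print(s['position'],s['gripper_width'],s['grasp_force'],s['contact_force'],np.degrees(2*np.arctan2(s['ee_rot'][1],s['ee_rot'][0])))
d=snap('side','s4'); cv2.imwrite('pics/s4.png',cv2.resize(d['image'][130:300,180:350,::-1],(600,600),interpolation=cv2.INTER_CUBIC))
```

```text
[531.07513638 219.75067046  86.57213342] 12.932259206959436 59.21561658382416 [-4.24916441  0.29285576  6.5418716 ] 151.388796104581
```

View pics/s4.png

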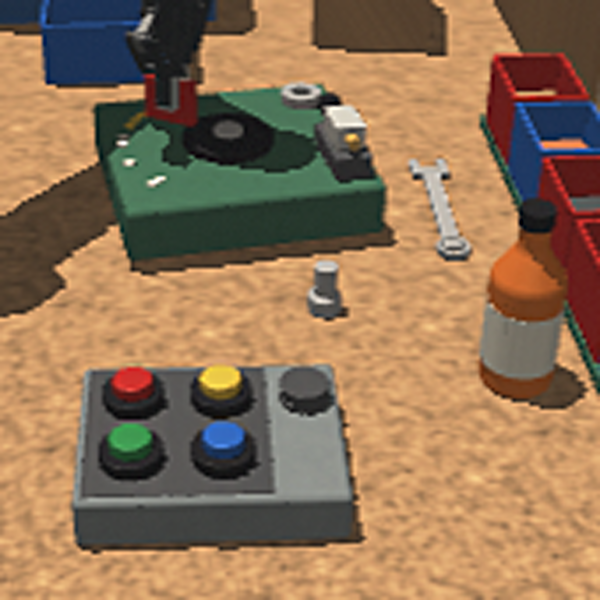

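The side view shows the tab held at about (170,98) at the three-dot notch, all keys back up, and the loose parts undisturbed. I'll hand in.

```bash
python3 -c "
from bench import arm
print(arm.job_done())"
```

```text
the job is handed in; nothing more can be done
None
```

I pressed blue, yellow and green right down in that order, left red alone, and handed in at about 12 s with the gripper holding the tab at the three-dot notch; the loose parts in view looked undisturbed, and no verdict was returned.

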